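# Close the map press and fold its crank away

## Task

Close the small press onto the map board lying in it: swing its folded crank arm right out to full length, crank it clockwise (seen from above) until it comes to its stop and the plate is down on the board, then fold the crank arm back so that its knob stands over the middle of the screw again, leaving the plate down. Leave the jar, brush and weight around the press alone and let go of the crank.

Things in the scene. Friction and masses are not known exactly. Their poses are not given: they have to be found in the camera images.
- hub (a point): Point on the upright screw axis at the middle of the crank, 163 mm above the bench, on a grey press that is fixed to the bench: bed 260 x 380 mm, two columns, a bridge 360 mm long and 55 mm wide with its top at 150 mm, a plywood pressing plate 200 x 250 mm below it. x across the bridge, y along it, z up.
- pivot (a point): Upright folding pivot of the crank, 60 mm from the screw axis at the outer end of the lower steel link (26 mm wide, top at 179 mm); the point is 192 mm above the bench, on top of the upper link. Hub to pivot is the direction of the lower link. The upper link (the folding arm, 24 mm wide, top at 192 mm) turns about this pivot.
- knob_top (a point): Top of the black upright knob at the end of the folding arm, 60 mm from the pivot: a round post 30 mm in diameter (a little less at foot and top), 193 to 257 mm above the bench, spinning freely about its own axis. Over the screw axis when folded in, 120 mm from it when swung out. No other part of the press is above 192 mm. Can be pushed sideways or straddled from above.
- fold (a joint): Folding arm, rad: 0 = folded over the lower link, pi = swung right out in line with it, at its stop. Swings out clockwise seen from above, starts at 0 to 0.25, stays where left; about 1 N at the knob turns it. Cranking clockwise keeps it at its stop; a counter-clockwise push at the knob folds it in before it turns the screw, which takes 3 to 4 N at the swung-out knob.
- crank (a joint): Screw, rad: grows clockwise seen from above from 0 to 5.4, the end stop, where the plate is down on the board. Each rad lowers the plate 3.6 mm. It starts between 0.8 and 2.4, so half to three quarters of a turn is needed. The crank stays at the same height, and stays where it is left.
- plate_edge (a point): Middle of the lower edge of the pressing plate on the robot's side (100 mm from the screw axis), 37 mm above the bench when the plate is down on the round map board, whose top is 36 mm above the bench; 11 to 17 mm higher at the start.
- paste_jar: Jar with lid, 68 mm diameter, 85 mm tall, standing beside one end of the press; origin at the centre of its underside, z up. Bystander.
- brush: Paste brush 190 mm long lying on the bench beside the other end of the press; x along it. Bystander.
- weight: Dark steel paperweight with a button top, 72 mm diameter, 70 mm tall, standing on the bench near the brush; origin at the centre of its underside. Bystander.

How it is judged:
By the outcome, as a careful person would: the job done as asked, in the order asked, and still so for the second after the job is handed in, with the robot touching nothing.
It also fails if it takes over 72 s, if anything falls off the work surface, if the arm or the gripper's body presses on something with over 40 N, if the wrist force passes 120 N, or if a joint passes its speed limit or range.

## Robot

A 7-joint arm with a two-finger parallel gripper is mounted at the origin on the work surface. World frame = base frame: x ahead of the robot, y to its left, z up, the work surface at z = 0. Lengths are in mm, angles in rad, forces in N, time in s.
With the tool pointing down it reaches from about 425 to 950 mm from the base axis. Payload 4.7 kg.
Tool frame: the origin (TCP) lies on the centre line of the jaws, within the pads' length; the fingertips stand 19 mm ahead of it and the grasp point (between the pads) is the TCP; z points along the fingers, y is the line along which they close (so a half turn about z gives the same grasp; the last joint's range is limited). The gripper opens to 85 mm and grips with 20 to 120 N. Pads are 22 mm wide; open, the fingers measure 114 mm over their backs; the gripper's body (76 mm by 85 mm) begins 54 mm behind the grasp point. The pads swing forward as they close: fully open they stand 13 mm farther back than shut.
Start: joints at [1.132, 0.469, -0.049, 1.532, 0.024, 1.141, -0.082], TCP at [268.983, -619.108, 250.335] pointing down, gripper open.
Joint ranges: [-2.59, 2.59], [-0.33, 1.99], [-1.39, 1.29], [0.1, 2.45], [-1.04, 4.18], [0.21, 1.99], [-2.66, 2.66]. Speed limits (rad/s): [2.57, 2.57, 3.14, 3.14, 3.14, 3.14, 3.14].

## Interface

Orientations are given as a unit quaternion [x, y, z, w].
In Python, from workcell import arm, planner, status, grab_frame, calibration, order gives the robot as it stands. Calls block until the motion is done:
- arm.movep(position, orientation): joint-space move of the TCP to a pose.
- arm.move_linear(position, max_speed=150, ori=None, f_stop=None): straight line of the TCP; ori=None keeps the orientation; max_speed is the mean speed in mm/s. With f_stop (N) it stops when the force on the tool has changed by that much, and returns True; else False.
- arm.goto_joints(angles): joint-space move.
- arm.grip(opening): finger opening in mm; the grip force is fixed at half the most; returns when the fingers have stopped.
- arm.dwell(seconds).
- planner.inverse_kinematics(position, orientation): joint angles nearest the present ones, or None.
- status.sense(): the state.
- grab_frame(name): name is "side" or "top" or "wrist"; returns the picture (400x640x3 uint8, red, green, blue); there is no depth.
- calibration(name): a dict with "fx", "fy", "cx", "cy" (pixels), "world_from_camera" (4x4, takes a point from camera to world coordinates). Camera axes: x right, y down, z forward; pixel columns grow to the right and rows downward; lengths in mm; the calibration is good to about 2 mm. A picture is of the moment at which its call begins: read the wrist's pose just before it. calibration takes no time and is no camera call; for the wrist camera it gives the pose at the moment of the call.
A pose or a line that the arm cannot do raises arm.Unreachable and nothing moves.
- order.hand_in(): hands the job in; it is judged then, once.
The state is a dict: "clock": time; "joint_positions": joint angles; "qvel": joint speeds; "joint_torque": joint torques, N m; "tcp_pos": TCP position; "eef_rot": TCP orientation; "force": force on the tool from outside, world axes, zero at the start; "torque": the same for the moment, N m; "width": finger opening in mm; "gripper_force": force on a finger pad.
Only numpy, scipy, OpenCV 4.12 (cv2) and the standard library are available. Lean on these libraries where they do the work, as an engineer would, in place of code of your own. Each camera call takes 0.05 s, during which the arm holds its last target. There are 200 camera calls.

## Working session

There is one attempt and no reset: what is moved stays moved. The work goes in short steps, each a Python script; the robot and the scene stay as the last script left them, time stands still between calls to the robot, and variables do not carry over. Pictures are saved under pics/ and viewed, at most 10 in all, crops included, and the job is handed in when it is done.

```bash
ls; mkdir -p pics
python3 - <<'E'
from workcell import *
import cv2
for n in ("side","top"):
    cv2.imwrite(f"pics/{n}0.png",grab_frame(n)[:,:,::-1])
    c=calibration(n); print(n,c)
print(status.sense())
E
```

```text
pics
side {'fx': 434.4219369795681, 'fy': 434.4219369795681, 'cx': 318.2347834263766, 'cy': 193.25172953999143, 'world_from_camera': array([[-7.21152539e-01, -3.26191827e-01,  6.11177477e-01,
        -1.21008326e+02],
       [-6.92611328e-01,  3.58724289e-01, -6.25784654e-01,
         7.36514855e+02],
       [-1.51183665e-02, -8.74594636e-01, -4.84619086e-01,
         7.39645175e+02],
       [ 0.00000000e+00,  0.00000000e+00,  0.00000000e+00,
         1.00000000e+00]])}
top {'fx': 519.8571673080834, 'fy': 519.8571673080834, 'cx': 313.0070361532035, 'cy': 198.42606267802634, 'world_from_camera': array([[-7.34810025e-03, -9.93335033e-01,  1.15028331e-01,
         4.18314414e+02],
       [-9.99965027e-01,  6.83982909e-03, -4.81273966e-03,
         1.26624372e+01],
       [ 3.99388879e-03, -1.15059672e-01, -9.93350553e-01,
         1.51935730e+03],
       [ 0.00000000e+00,  0.00000000e+00,  0.00000000e+00,
         1.00000000e+00]])}
{'clock': 0.1, 'joint_positions': array([ 1.13213972,  0.46938338, -0.04860031,  1.53357304,  0.0241044 ,
        1.14100341, -0.08227231]), 'qvel': array([ 0.00020479, -0.00332673,  0.00080195, -0.00509759, -0.00117858,
       -0.0006735 ,  0.00023173]), 'joint_torque': array([-7.28014566e-04, -5.11520326e+01, -4.70736483e-02, -2.38392341e+01,
        1.08815622e-02,  4.41988712e-03, -1.16499237e-05]), 'tcp_pos': array([ 268.73021983, -618.66409538,  249.35172222]), 'eef_rot': array([ 9.79078924e-01,  2.03478913e-01, -2.12251121e-04, -8.65050019e-04]), 'force': array([-0.06845266, -0.02416928, -0.12438564]), 'torque': array([-0.03204616,  0.03056271,  0.03680657]), 'gripper_force': 0.0, 'width': 85.3943024551944}
```

View pics/side0.png

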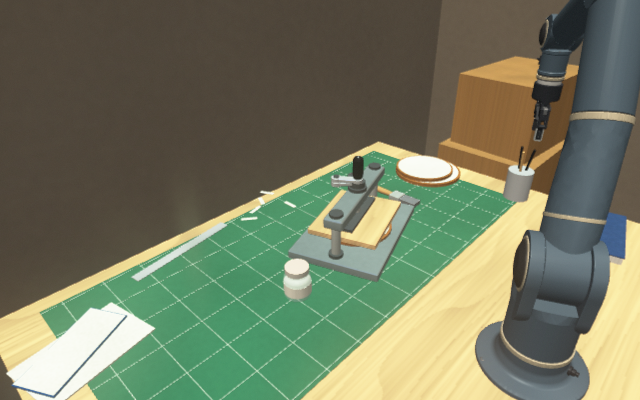

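View pics/top0.png

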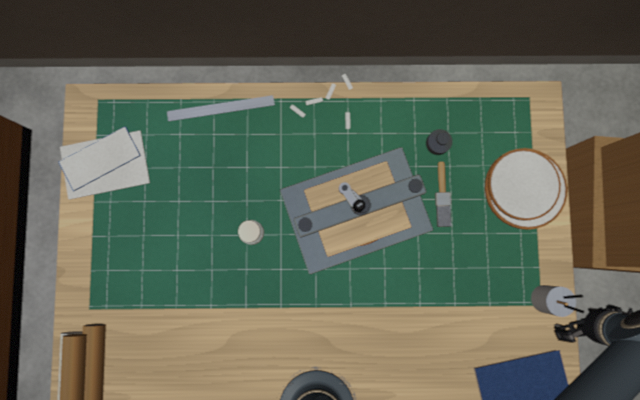

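The side view shows the press with the knob at about (358,163) and the jar at (297,280). In the top view the knob is at about (360,205), the pivot near (345,187), the bridge bolts at (305,225) and (416,186), the weight at (438,142) and the brush at (443,195). I'll enlarge both.

Run:
```python
import cv2,numpy as np
t=cv2.imread("pics/top0.png")[165:240,290:440]; s=cv2.imread("pics/side0.png")[145:220,310:460]
t=cv2.resize(t,None,fx=5,fy=5,interpolation=cv2.INTER_CUBIC)[:300]; s=cv2.resize(s,None,fx=5,fy=5,interpolation=cv2.INTER_CUBIC)[:300]
cv2.imwrite("pics/c0.png",np.vstack([t,s]))
```

```text
(no output)
```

View pics/c0.png

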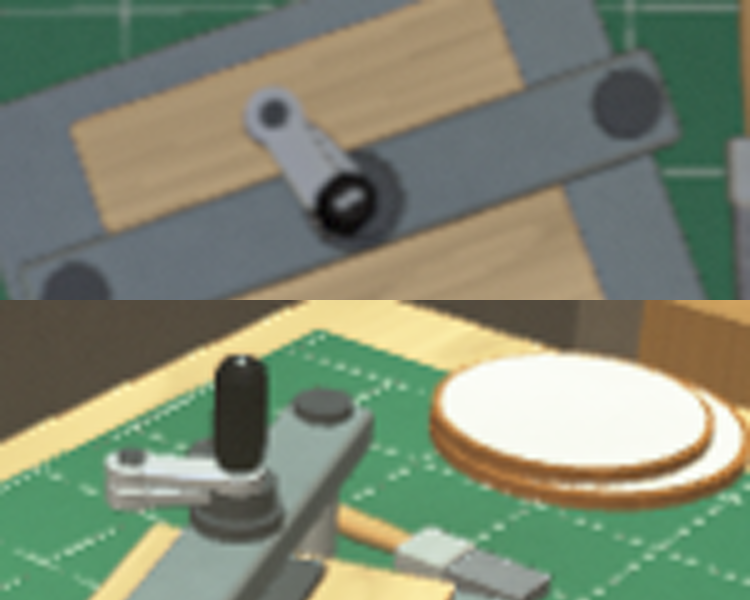

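```bash
cat > h.py <<'E'
import numpy as np, cv2
from workcell import *
def ray(n,uv,c=None):
    c=c or calibration(n); T=c["world_from_camera"]
    return T[:3,3],T[:3,:3]@np.array([(uv[0]-c["cx"])/c["fx"],(uv[1]-c["cy"])/c["fy"],1])
def onz(n,uv,z,c=None):
    o,d=ray(n,uv,c); return o+d*(z-o[2])/d[2]
def tri(rays):
    A=sum(np.eye(3)-np.outer(d,d)/(d@d) for o,d in rays); b=sum((np.eye(3)-np.outer(d,d)/(d@d))@o for o,d in rays)
    return np.linalg.solve(A,b)
def proj(n,p,c=None):
    c=c or calibration(n); T=c["world_from_camera"]; q=T[:3,:3].T@(np.array(p)-T[:3,3])
    return q[0]/q[2]*c["fx"]+c["cx"],q[1]/q[2]*c["fy"]+c["cy"]
E
python3 - <<'E'
from h import *
np.set_printoptions(precision=1,suppress=True)
k=tri([ray("top",(359,204.7)),ray("side",(357.6,156.6))]); p=tri([ray("top",(344.5,187)),ray("side",(335.6,176))])
print("knob",k,onz("top",(359,204.7),257),"piv",p,onz("top",(344.5,187),192))
print("bolts",onz("top",(415,185.2),153),onz("top",(304.7,223.7),153))
b=(onz("top",(415,185.2),153)+onz("top",(304.7,223.7),153))/2;print(b, np.linalg.norm(onz("top",(415,185.2),153)-onz("top",(304.7,223.7),153)))
print("boss",onz("top",(362,203.8),160))
print("jar",onz("top",(250.5,231),85),"weight",onz("top",(439,141),70),"brush",onz("top",(443,195),10))
E
```

```text
knob [ 549.  -105.   257.4] [ 548.3 -105.7  257. ] piv [601.5 -74.8 192.5] [601.1 -75.2 192. ]
bolts [ 610.  -265.1  153. ] [509.7  28.4 153. ]
[ 559.9 -118.4  153. ] 310.14039673255826
boss [ 560.6 -122.7  160. ]
jar [495.2 178.7  85. ] weight [ 748.2 -354.1   70. ] brush [ 600.6 -375.3   10. ]
```

Heights (257.4 and 192.5) agree with the text, and so does the 60 mm from hub to pivot. The fold angle comes out at about 0.28. Next I'll check the reach and the last joint's range for a straddling push that turns with the arc.

```bash
cat >> h.py <<'E'
HUB=np.array([559.9,-118.4]); Z=226
def quat(psi): return np.array([np.cos(psi/2),np.sin(psi/2),0,0])
def pose(c,r,th,off=0,z=Z):
    return np.array([c[0]+r*np.cos(th),c[1]+r*np.sin(th),z]), quat(th+off)
E
python3 - <<'E'
from h import *
P=np.array([601.3,-75.0])
def scan(c,r,d0,d1,label):
  for off in (0,np.pi):
    out=[]
    for d in np.arange(d0,d1-1,-20):
        p,q=pose(c,r,np.radians(d),off); j=planner.inverse_kinematics(p,q)
        out.append("-" if j is None else "%.1f"%j[6])
    print(label,off,out)
scan(P,60,-150,-314,"fold"); scan(HUB,120,46,-217,"crank")
E
```

```text
fold 0 ['1.7', '1.5', '1.2', '0.8', '0.4', '0.0', '-0.3', '-0.6', '-0.9']
fold 3.141592653589793 ['-1.1', '-1.4', '-1.8', '-2.2', '-2.5', '-2.3', '-2.6', '2.2', '1.9']
crank 0 ['-1.0', '-1.3', '-1.5', '-1.7', '-2.0', '-2.2', '-2.5', '-2.3', '2.6', '2.2', '1.9', '1.7', '1.3', '0.8']
crank 3.141592653589793 ['1.8', '1.5', '1.4', '1.2', '0.9', '0.6', '0.4', '0.1', '-0.2', '-0.5', '-0.9', '-1.3', '-1.8', '-2.2']
```

```bash
cat >> h.py <<'E'
def sweep(c,r,a,b,off,step,speed,f_stop=None):
    for th in np.linspace(a,b,int(np.ceil(abs(b-a)/step))+1)[1:]:
        p,q=pose(c,r,th,off); hit=arm.move_linear(p,speed,q,f_stop)
        s=status.sense(); print("%.1fs th=%.2f f=%s |%s"%(s["clock"],th,s["force"].round(1),hit))
        if hit: return th
def pic(n,name,c,half=60,k=5):
    u,v=(int(x) for x in proj(n,c)); im=grab_frame(n)[:,:,::-1]
    cv2.imwrite(f"pics/{name}.png",cv2.resize(im[max(v-half,0):v+half,u-half:u+half],None,fx=k,fy=k,interpolation=cv2.INTER_CUBIC)); print("crop origin",u-half,max(v-half,0))
E
python3 - <<'E'
from h import *
P=np.array([601.3,-75.0]); K=np.array([548.5,-105.5]); a=np.radians(-150)
q=quat(a)
arm.movep([*K,300],q); print(status.sense()["clock"])
arm.move_linear([*K,Z],120); arm.grip(42); s=status.sense(); print(s["clock"],s["width"],s["tcp_pos"],s["force"])
sweep(P,60,a,np.radians(-133.6-180)-0.1,0,0.2,90)
pic("top","t1",[600,-75,190]); print(status.sense()["tcp_pos"])
E
```

```text
2.2083
3.475 42.04718507039085 [ 548.54603563 -105.52093393  226.14087914] [ 0.15666096  0.05380491 -0.14982873]
3.8s th=-2.82 f=[-0.3  0.1  0.2] |False
4.2s th=-3.01 f=[-0.3  0.2 -0.3] |False
4.5s th=-3.21 f=[-0.8  1.  -0.1] |False
4.9s th=-3.41 f=[ 0.4 -0.2 -0.1] |False
5.2s th=-3.60 f=[ 0.1  0.  -0.1] |False
5.6s th=-3.80 f=[-0.5  0.9 -0.5] |False
5.9s th=-4.00 f=[-0.1  0.3 -0. ] |False
6.3s th=-4.19 f=[ 0.1 -0.3 -0.3] |False
6.6s th=-4.39 f=[-0.8  0.4 -0. ] |False
7.0s th=-4.59 f=[-0.4  0.6  0.4] |False
7.3s th=-4.79 f=[ 0.5 -0.7  0.2] |False
7.7s th=-4.98 f=[-0.2  1.2 -0.8] |False
8.0s th=-5.18 f=[-0.   0.2 -0. ] |False
8.4s th=-5.38 f=[-0.2 -0.6 -0.2] |False
8.7s th=-5.57 f=[ 0.3 -0.2  0.7] |False
crop origin 284 127
[646.50094053 -35.60325186 226.04276799]
```

View pics/t1.png

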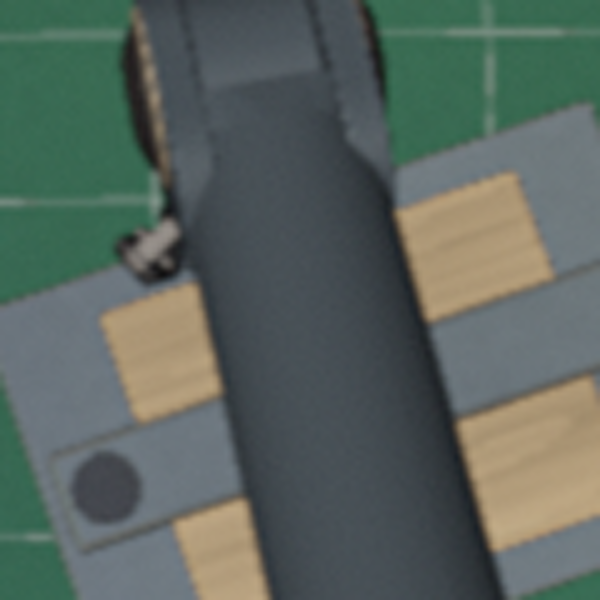

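The arm hides the crank from the top camera, so I'll check from the side.

Run:
```python
from h import *
pic("side","s1",[620,-60,215]); 
for n,p in (("knobtop",[643,-31.5,257]),("knobfoot",[643,-31.5,193]),("piv",[601.3,-75,192]),("hub",[559.9,-118.4,163])): print(n,proj("side",p))
```

```text
crop origin 267 108
knobtop (np.float64(313.9202034191674), np.float64(155.52565902891573))
knobfoot (np.float64(314.3772496149796), np.float64(176.54591422278037))
piv (np.float64(335.9198537846772), np.float64(176.1731333446102))
hub (np.float64(356.9969428251695), np.float64(184.61883988902997))
```

View pics/s1.png

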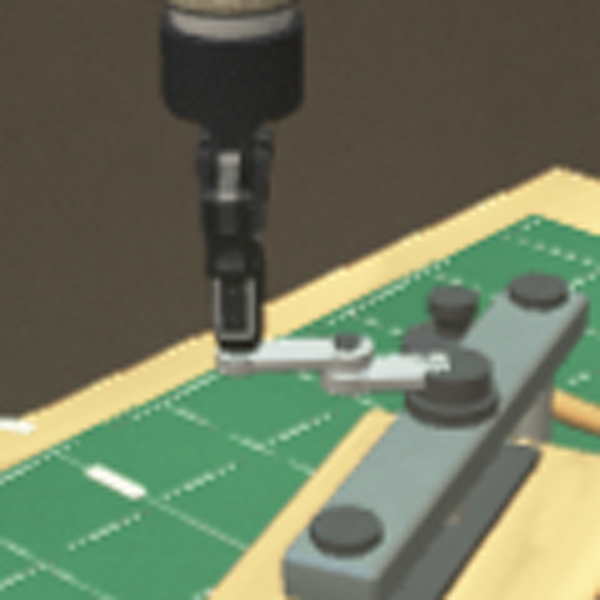

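The folding arm is nearly straight out, with the knob foot at about (314.6,179) px as predicted. I'll regrasp with the half turn and crank.

Run:
```python
from h import *
a=np.radians(46.4)
s=status.sense()["tcp_pos"]; arm.grip(60)
arm.move_linear([s[0],s[1],300],150)
p,q=pose(HUB,120,a,np.pi,300); arm.movep(p,q)
arm.move_linear([*p[:2],Z],120); arm.grip(42); print(status.sense()["clock"],status.sense()["force"].round(1))
th=sweep(HUB,120,a,a-4.75,np.pi,0.15,100,f_stop=12)
print(th,status.sense()["tcp_pos"])
pic("side","s2",[560,-118,190])
```

```text
13.325 [0.  0.1 0. ]
13.7s th=0.66 f=[ 0.4  0.2 -0.2] |False
14.0s th=0.51 f=[-0.2  0.3  0.1] |False
14.3s th=0.36 f=[-0.3 -0.3 -0.9] |False
14.6s th=0.22 f=[-0.2  0.2 -0.3] |False
14.9s th=0.07 f=[-0.5 -0.1 -0.7] |False
15.3s th=-0.08 f=[-0.6  0.1 -0.3] |False
15.6s th=-0.23 f=[ 0.2  0.2 -0.3] |False
15.9s th=-0.38 f=[0.9 0.  0.7] |False
16.2s th=-0.53 f=[ 0.3 -0.6 -0.2] |False
16.6s th=-0.67 f=[-0.3 -0.1 -0.5] |False
16.9s th=-0.82 f=[-0.1  0.2 -0.2] |False
17.2s th=-0.97 f=[0.7 0.2 0.3] |False
17.6s th=-1.12 f=[-0.4  0.4 -0.7] |False
17.9s th=-1.27 f=[-0.1  0.1 -0.2] |False
18.2s th=-1.42 f=[ 0.5 -0.1  0.3] |False
18.5s th=-1.57 f=[0.7 0.4 1. ] |False
18.9s th=-1.71 f=[-0.8  0.2  0.4] |False
19.2s th=-1.86 f=[-0.6  0.2 -0.3] |False
19.5s th=-2.01 f=[ 0.2 -0.9  0. ] |False
19.8s th=-2.16 f=[-0.2 -0.4 -0.5] |False
20.1s th=-2.31 f=[-0.3  0.   0.1] |False
20.5s th=-2.46 f=[ 0.3 -0.2  1.2] |False
20.7s th=-2.60 f=[ 3.8 -5.7  0. ] |True
-2.604229727074631 [ 461.82726369 -188.30618638  226.67931907]
crop origin 297 116
```

View pics/s2.png

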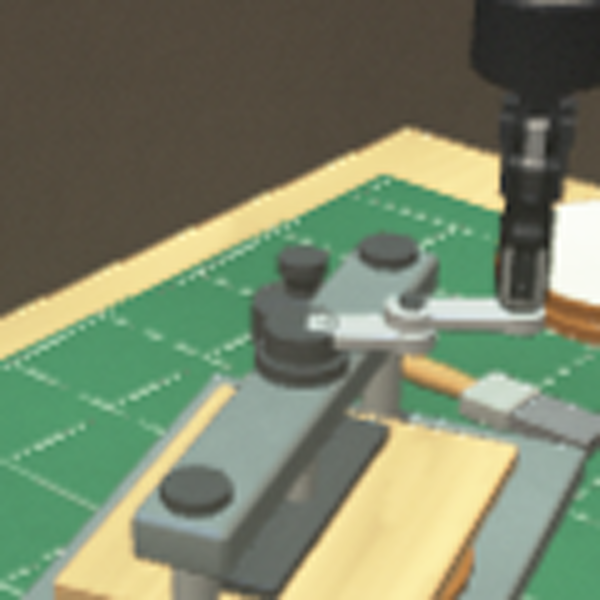

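It stopped against about 12 N after roughly 3.3 rad. I'll push once more to confirm this is the end stop, and estimate plate height from where the tool halts.

Run:
```python
from h import *
def ang():
    s=status.sense(); d=s["tcp_pos"][:2]-HUB; print("ang %.3f r %.1f"%(np.arctan2(d[1],d[0]),np.hypot(*d)),s["force"].round(1),"%.1f"%s["clock"])
ang()
for i in range(2):
    p,q=pose(HUB,120,-2.68,np.pi); print(arm.move_linear(p,40,q,f_stop=14)); ang()
pic("top","t2",[510,-150,190])
```

```text
ang -2.522 r 120.4 [ 4.2 -5.1 -1. ] 20.8
True
ang -2.520 r 120.5 [ 3.4 -4.2 -1.1] 21.0
True
ang -2.520 r 120.8 [ 2.2 -5.  -0.9] 21.3
crop origin 314 162
```

View pics/t2.png

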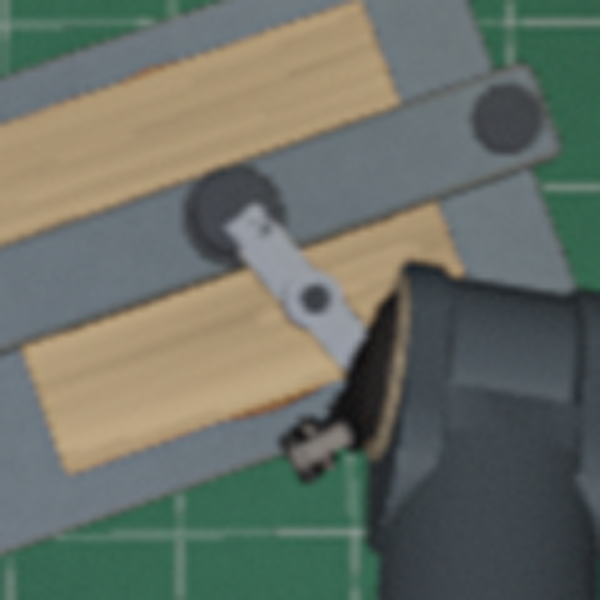

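The stop is firm: the angle stays at -2.520 under repeated pushes. The boss is at crop (235,213) and the pivot at (315,298). Now I'll fold in counter-clockwise about the pivot with light pushes.

Run:
```python
from h import *
P=onz("top",(314+315.5/5-.5,162+298.5/5-.5),192)[:2]; H=onz("top",(314+235.5/5-.5,162+213.5/5-.5),163)[:2]
print("pivot",P,"boss",H,"expected",HUB+60*np.array([np.cos(-2.47),np.sin(-2.47)]), np.linalg.norm(P-HUB))
d=P-HUB; a=np.arctan2(d[1],d[0]); print("link",a)
assert abs(np.linalg.norm(P-HUB)-60)<4
ok=[planner.inverse_kinematics(*pose(P,60,t,np.pi)) for t in np.linspace(a,a+np.pi+.1,8)]; print([None if j is None else round(j[6],1) for j in ok])
s=status.sense()["tcp_pos"][:2]-P; a0=np.arctan2(s[1],s[0]); print("a0",a0)
sweep(P,60,a0,a+np.pi+0.09,np.pi,0.2,70,f_stop=8)
print(status.sense()["tcp_pos"])
s=status.sense()["tcp_pos"]; arm.grip(70); arm.move_linear([s[0],s[1],310],120)
arm.movep([480,-350,350],quat(0)); 
pic("top","t3",[550,-130,190]); print(status.sense()["clock"])
```

```text
pivot [ 512.24058896 -156.04889498] boss [ 559.26578969 -118.68615591] expected [ 512.9301006  -155.73401332] 60.73597578091675
link -2.473005438299226
[np.float64(-0.7), np.float64(-0.3), np.float64(0.1), np.float64(0.5), np.float64(0.9), np.float64(1.3), np.float64(1.6), np.float64(1.9)]
a0 -2.566541975370435
21.8s th=-2.37 f=[-0.2  0.9 -0.1] |False
22.1s th=-2.18 f=[0.1 0.1 0.3] |False
22.4s th=-1.98 f=[-0.3  0.2 -0.5] |False
22.8s th=-1.78 f=[ 0.6 -0.3 -0.5] |False
23.1s th=-1.59 f=[-0.8  0.   0.1] |False
23.5s th=-1.39 f=[0.4 1.3 0.4] |False
23.8s th=-1.20 f=[ 0.6 -0.4  0.3] |False
24.2s th=-1.00 f=[-0.4  0.2  0.2] |False
24.5s th=-0.81 f=[-0.3 -0.9 -0.8] |False
24.8s th=-0.61 f=[-0.6  0.  -0.2] |False
25.2s th=-0.41 f=[ 0.3 -0.5 -0.2] |False
25.5s th=-0.22 f=[-0.7 -0.1 -0.4] |False
25.9s th=-0.02 f=[-0.  -0.1 -0.6] |False
26.2s th=0.17 f=[ 0.9 -0.2 -0.1] |False
26.6s th=0.37 f=[-0.  -0.3 -0.9] |False
26.9s th=0.56 f=[-0.9 -0.7  0.6] |False
27.2s th=0.76 f=[-0.3 -0.1 -0.2] |False
[ 555.89962491 -115.21718986  225.94355921]
crop origin 306 146
30.7667
```

View pics/t3.png

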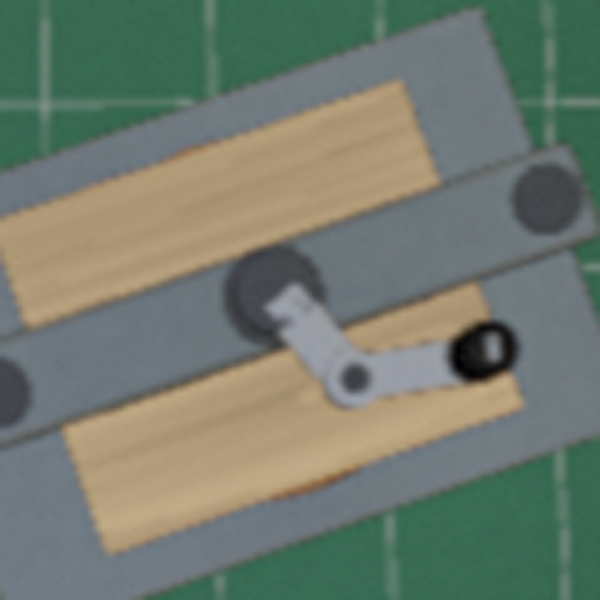

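The knob slipped out partway: it now stands at crop (490,348). The pivot at (355,378) hasn't moved, so the crank stayed at its stop. I'll locate the knob and regrasp.

Run:
```python
from h import *
f=lambda u,v,z: onz("top",(306+(u+.5)/5-.5,146+(v+.5)/5-.5),z)[:2]
P=f(355,378,192); 
# knob: black blob top end ~ (495,346) at 257 ; foot ~ (470,360) at 195
for u,v,z in ((490,348,257),(497,346,257),(468,358,195)):
    K=f(u,v,z); print(K,"r",np.linalg.norm(K-P),"th",np.arctan2(*(K-P)[::-1]))
print("P",P, np.arctan2(*(P-HUB)[::-1]))
im=grab_frame("side")[:,:,::-1]; u,v=(int(x) for x in proj("side",[520,-200,225]))
cv2.imwrite("pics/s3.png",cv2.resize(im[v-60:v+60,u-60:u+60],None,fx=5,fy=5,interpolation=cv2.INTER_CUBIC)); print(u-60,v-60)
```

```text
[ 521.82052764 -213.93469493] r 58.673171560125866 th -1.4067857095791783
[ 522.77422044 -217.37615003] r 62.22531321743361 th -1.4006951193988912
[ 521.8577505  -213.67102632] r 58.41917336208136 th -1.405420161249449
P [ 512.24058896 -156.04889498] -2.473005438299226
326 99
```

View pics/s3.png

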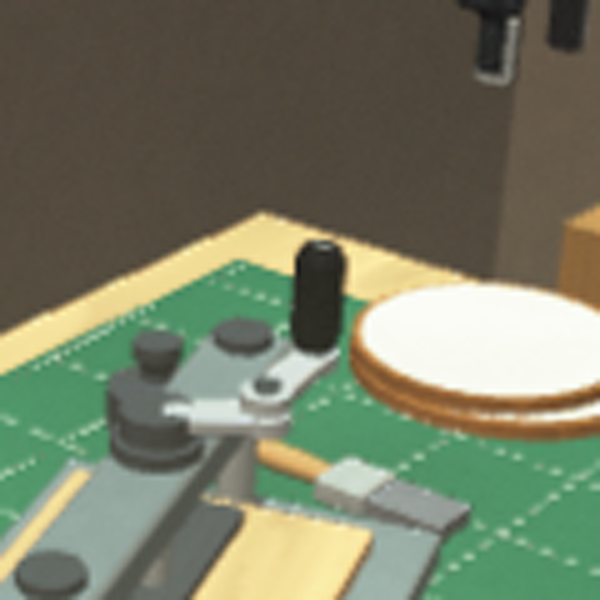

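The fold got only about a third of the way (θ ≈ -1.41). I'll straddle it again more tightly, logging tool yaw and radius, and stop partway to check the knob is still between the pads.

```bash
cat >> h.py <<'E'
def track(P,a,b,off,step,speed):
    for th in np.linspace(a,b,int(np.ceil(abs(b-a)/step))+1)[1:]:
        p,q=pose(P,60,th,off); arm.move_linear(p,speed,q)
        s=status.sense(); d=s["tcp_pos"][:2]-P; e=s["eef_rot"]
        print("%.1fs th=%.2f act=%.2f r=%.1f yawerr=%.2f f=%s w=%.1f"%(s["clock"],th,np.arctan2(d[1],d[0]),np.hypot(*d),(2*np.arctan2(e[1],e[0])-th-off+np.pi)%(2*np.pi)-np.pi,s["force"].round(1),s["width"]))
E
python3 - <<'E'
from h import *
P=np.array([512.6,-155.9]); a=-1.406
p,q=pose(P,60,a,np.pi,310); arm.movep(p,q); arm.move_linear([*p[:2],Z],150)
arm.grip(35)
track(P,a,a+0.6,np.pi,0.15,60)
arm.grip(22); s=status.sense(); print(s["width"],s["gripper_force"],s["force"].round(1),s["clock"])
E
```

```text
33.4s th=-1.26 act=-1.26 r=60.0 yawerr=-0.00 f=[ 0.  -0.4 -0.4] w=35.3
33.7s th=-1.11 act=-1.11 r=60.0 yawerr=-0.00 f=[ 0.3 -0.4  0.6] w=34.5
34.0s th=-0.96 act=-0.96 r=59.9 yawerr=-0.00 f=[ 0.1 -0.6 -0.1] w=35.2
34.3s th=-0.81 act=-0.81 r=59.9 yawerr=-0.00 f=[-0.4 -0.8  0.3] w=34.7
28.688128136583035 58.939070999622345 [-0.9 -0.8  2. ] 34.5583
```

The knob is between the pads (width 28.7, 59 N), so I'll keep it gripped and continue in small steps. I'll watch the moment that goes into the screw and stop if it turns counter-clockwise.

Run:
```python
from h import *
P=np.array([512.6,-155.9]); b=-2.473+np.pi; a=-0.806
for th in np.linspace(a,b,15)[1:]:
    p,q=pose(P,60,th,np.pi); arm.move_linear(p,50,q)
    s=status.sense(); l=(s["tcp_pos"][:2]-HUB)/1000; F=-s["force"][:2]; M=l[0]*F[1]-l[1]*F[0]
    print("%.1f th=%.2f f=%s M=%.2f w=%.1f"%(s["clock"],th,s["force"].round(1),M,s["width"]))
    if M>0.25 or np.linalg.norm(F)>25 or s["width"]<26: print("ABORT"); break
```

```text
34.8 th=-0.70 f=[0.2 1.2 2.1] M=-0.01 w=28.8
35.1 th=-0.60 f=[-0.7  1.7  3.2] M=0.05 w=29.1
35.4 th=-0.49 f=[-1.   2.   3.8] M=0.06 w=28.6
35.7 th=-0.38 f=[-0.8  1.5  3.7] M=0.04 w=28.7
35.9 th=-0.28 f=[-2.6  1.6  5.7] M=0.12 w=28.6
36.2 th=-0.17 f=[-2.3  0.9  5.4] M=0.10 w=28.5
36.5 th=-0.07 f=[-3.1  0.7  5.4] M=0.12 w=29.0
36.8 th=0.04 f=[-2.6  0.8  5.7] M=0.08 w=28.5
37.0 th=0.14 f=[-3.   0.3  4.8] M=0.08 w=28.7
37.3 th=0.25 f=[-3.2  0.2  5.5] M=0.07 w=28.6
37.6 th=0.35 f=[-3.7 -0.1  6. ] M=0.06 w=28.9
37.9 th=0.46 f=[-2.1 -0.7  5.5] M=0.03 w=28.7
38.1 th=0.56 f=[-3.1 -0.4  5.8] M=0.02 w=28.6
38.4 th=0.67 f=[-2.2 -1.7  6.1] M=0.00 w=28.6
```

Held all the way with no real moment on the screw. Now I'll let go, clear the view and check.

Run:
```python
from h import *
arm.grip(70); s=status.sense()["tcp_pos"]; print(s)
arm.move_linear([s[0],s[1],310],120); arm.movep([480,-350,350],quat(0))
T=grab_frame("top")[:,:,::-1]; S=grab_frame("side")[:,:,::-1]
up=lambda im,u,v,w,h: cv2.resize(im[v:v+h,u:u+w],None,fx=5,fy=5,interpolation=cv2.INTER_CUBIC)
cv2.imwrite("pics/f.png",np.vstack([up(T,310,175,120,60),up(S,300,150,120,60)]))
cv2.imwrite("pics/ftop.png",T); cv2.imwrite("pics/fside.png",S)
# bystanders: image change against the start
for n,I,box in (("jar",T,(230,210,45,45)),("weight",T,(422,125,35,35)),("brush",T,(430,158,26,72)),("jar side",S,(275,255,45,50))):
    O=cv2.imread("pics/%s0.png"%("side" if "side" in n else "top")); x,y,w,h=box
    print(n,cv2.absdiff(I[y:y+h,x:x+w],O[y:y+h,x:x+w]).mean().round(2))
s=status.sense(); print(s["clock"],s["force"].round(1))
```

```text
[ 559.72833537 -118.51822361  225.75568919]
jar 4.34
weight 3.58
brush 5.76
jar side 0.65
42.4083 [-0.2  0.3  0.4]
```

View pics/f.png

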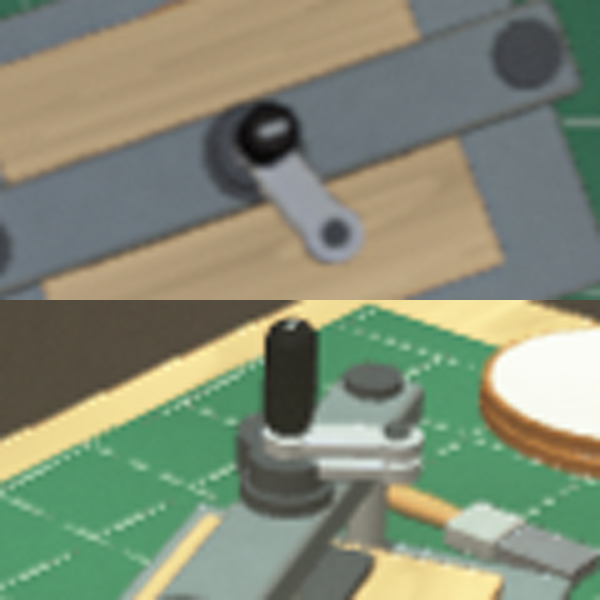

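Run:
```python
from h import *
f=lambda u,v,ox,oy:(ox+(u+.5)/5-.5,oy+(v+.5)/5-.5)
t,s=f(270,130,310,175),f(291,325-300,300,150)
K=tri([ray("top",t),ray("side",s)]); P=onz("top",f(336,232,310,175),192)
print("knob",K,onz("top",t,257),"off hub",np.linalg.norm(onz("top",t,257)[:2]-HUB),"piv",P,"link",np.arctan2(*(P[:2]-HUB)[::-1]))
O=cv2.imread("pics/top0.png",0);I=cv2.imread("pics/ftop.png",0)
for n,(x,y,w,h) in (("jar",(234,216,34,34)),("weight",(424,128,30,30)),("brush",(434,158,20,70)),("bench",(150,180,40,40))):
    r=cv2.matchTemplate(I[y-6:y+h+6,x-6:x+w+6],O[y:y+h,x:x+w],cv2.TM_CCOEFF_NORMED); print(n,np.unravel_index(r.argmax(),r.shape),r.max().round(3))
```

```text
knob [ 558.67727243 -116.87291315  256.5037523 ] [ 558.29262078 -117.0769951   257.        ] off hub 2.081828508254743 piv [ 512.74948807 -156.57188055  192.        ] link -2.461040442796599
jar (np.int64(6), np.int64(6)) 1.0
weight (np.int64(6), np.int64(6)) 0.995
brush (np.int64(6), np.int64(6)) 0.909
bench (np.int64(6), np.int64(6)) 0.988
```

The knob is about 2 mm from the screw axis, within measurement error. The pivot is still at the stop angle and the jar, weight and brush haven't moved.

```bash
python3 -c "
from workcell import order; print(order.hand_in())"
```

```text
the job is handed in; nothing more can be done
None
```

The press is closed and handed in at about 42 s: crank arm swung out, cranked clockwise to its stop, folded back with the knob within about 2 mm of the screw axis, and the crank let go. The knob slipped out once while folding back, so I regrasped it; the crank stayed at its stop and the jar, brush and weight did not move.

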